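# Clear and zero-check the kitchen beam balance

### The arm

A 6-joint arm with a two-finger parallel gripper is mounted at the origin on the work surface. World frame = base frame: x ahead of the robot, y to its left, z up, the work surface at z = 0. Lengths are in m, angles in rad, forces in N, time in s.
With the tool pointing down it reaches from about 0.35 to 0.775 m from the base axis. Payload 5.5 kg.
Tool frame: the origin (TCP) lies at the very end of the fingers, on their centre line; the grasp point (between the pads) lies 19 mm behind it (grip_point_offset is the distance from the TCP to the grasp point, in m); z points along the fingers, y is the direction in which the jaws open and shut (so a half turn about z gives the same grasp; the last joint's range is limited). The gripper opens to 85 mm and grips with 20 to 120 N. Pads are 22 mm wide; open, the fingers measure 114 mm over their backs; the gripper's body (76 mm by 85 mm) begins 54 mm behind the grasp point. The pads swing forward as they close: fully open they stand 13 mm farther back than shut.
Start: joints at [0.985, 0.313, 0.046, 1.304, 0, 1.431], TCP at [0.248, 0.519, 0.231] pointing down, gripper open.
Joint ranges: [-2.76, 2.76], [-0.86, 1.69], [-1.03, 1.26], [-2.2, 2.34], [-1.47, 1.5], [-3.14, 3.14]. Speed limits (rad/s): [2.57, 2.57, 3.14, 3.14, 3.14, 3.14].

### API

Orientations are given as a unit quaternion [w, x, y, z].
In Python, from workcell import * gives the robot as it stands.
- The arm moves only by the shell command python3 -m crank 'ROWS' [OPENING] [FORCE]. ROWS is a JSON object of lists of equal length, an entry for each row: "travel": the shift along the tool's x, y, z in units of 40 mm (1.0 is 40 mm), a list of three; "turn": the turn about the tool's z in rad. In form: {"travel": [[x, y, z], ...], "turn": [turn, ...]}. A call has 1 to 5 rows; each row is the pose to reach, as a shift and turn from the pose commanded when the call began, along the tool's axes at that moment; what a row does not reach only later rows make up. A row lasts 1/12 s, in which the tool goes at most 41.7 mm and 7.16 degrees, less where a joint would pass 70% of its speed; a pose out of reach is approached as far as the arm can. A call with a gripper value outside its range is refused whole. OPENING is the finger opening in mm, from 0 to 85.4, set as the call begins (- or left out, the last holds). The fingers move at their own pace and stop on an object; FORCE is the grip in N (left out, the last holds). Time passes only in rows, so rows that repeat a pose let the fingers close. It gives the time, the measured TCP pose, the force and the opening at its end, in the units of the state.
- get_state(): the state, without advancing time (a new reading comes with each control period).
- read_camera(name): name is "scene" or "top"; returns a dict with "image" (420x560x3 uint8, red, green, blue), "K" (3x3 intrinsics, pixels), "k1" (the pictures are not rectified: a ray, as slopes to the right and down, at radius r is drawn at 1 + k1 r^2 times it, then the intrinsics apply), "R" (3x3) and "t" (3): a world point X has camera coordinates R X + t. Camera axes: x right, y down, z forward; pixel columns grow to the right and rows downward; lengths in m; the calibration is good to about 2 mm. A picture is of the moment at which its call begins. There is no depth.
- hand_in(): hands the job in, once; it reports no verdict.
The state is a dict: "clock": time; "joint_pos": joint angles; "qvel": joint speeds; "tau": joint torques, N m; "tcp_pos": TCP position; "orientation": TCP orientation; "wrist_force": force on the tool from outside, world axes, zero at the start; "ft_torque": the same for the moment, N m; "finger_gap": finger opening in m.
Only numpy, scipy, OpenCV 4.12 (cv2) and the standard library are available. Lean on these libraries where they do the work, as an engineer would, in place of code of your own. Each camera call takes 0.05 s, during which the arm holds its last target. There are 200 camera calls.

### The job

Get the kitchen balance ready for the next weighing. With the beam still arrested, scrape the five chocolate chips off the load plate with the scraper block, out over the plate's open end onto the white board, and slide the poise fully home to its zero stop; then swing the arrest lever fully over to free the beam, keep off it for a good second while it rests level, and swing the lever fully back to arrest it again. Never touch the beam, plate or poise while the beam is free nor the chips with the fingers, leave the other things where they are, and finish with the scraper block standing upright on the counter, clear of the balance.

Things in the scene. Friction and masses are not known exactly. Their poses are not given: they have to be found in the camera images.
- scale: kitchen beam balance, fixed: grey cast base 120 x 320 mm, 30 mm high (y = -195 to +125 mm). Origin on the counter in the middle of its width. Its +y axis runs along the beam to the load plate's end, -y to the long end with tare nut and index post (y = -188, top at z = 104 mm). The lever is on its -x side, towards the robot. Column and beam pivot: x = 0, y = 30, z = 78 mm, column top 91 mm
- beam: the hinged steel beam, 10 x 10 mm, top 83 mm high, from y = +117 to -186 mm in the scale's frame; carries plate and poise. Origin at its pivot; z axis vertical when level. Arrested, it lies level on two rests. Freed, it swings up to 3 degrees either way and settles level within a second or so only if the plate is empty and the poise home (one chip, or the poise 2 mm out, tips it)
- plate_mid (a point): middle of the load plate's upper face: flat steel, 120 mm (scale x) by 140 mm (scale y), 97 mm above the counter, at x = 0, y = 110 mm in the scale's frame. Lips 8 mm high, 2 mm thick, on both long sides (116 mm between them) and on the inner end by the column; the outer end, 70 mm from here along the scale's +y, is open. No chip lies within 40 mm of the inner lip
- poise (a joint): the poise, a sliding steel weight on the long end of the beam: distance from zero in m, 0 = home against its zero stop near the column, at most 0.11, towards the beam's end. It slides along the scale's y axis (home lies towards +y) with about 1 N of friction and stays where it is left
- poise_knob (a point): top centre of the poise's round knob (15 mm across, 11 mm high), 109.5 mm above the counter. The poise's square body below the knob is 28 mm wide, 24 mm long (12 mm either side of this point along the scale's y) and reaches from 64 to 98.5 mm height; the beam's top is at 83 mm. At home this point is at x = 0, y = -20 mm in the scale's frame
- arrest (a joint): the arrest lever, rad: 0 = beam arrested, lever leaning 0.5 rad from upright towards the load plate (scale +y); 1.0 = beam free, leaning as far the other way (-y). Its cross shaft lies along the scale's x axis at y = -90, z = 25 mm and lifts or lowers the rests under the beam. Friction 0.2 N m: 3 to 5 N on the handle. It has end stops and stays where it is left
- lever_knob (a point): centre of the lever's black ball (22 mm across) at the end of a round steel rod 8 mm thick, 80 mm from the shaft. It swings in an upright plane along the scale's y axis, at scale x = -78 mm, 18 mm in front of the base. Ball at 95 mm height at both ends of its swing (y = -52 and -128 mm in the scale's frame), 105 mm when upright
- scraper: scraper block standing on the counter: beech grip 22 mm thick (its x), 88 mm long (its y), from 16 to 62 mm height, on a white nylon foot 20 mm thick, 96 mm long, 16 mm high. About 0.12 kg. Origin at the centre of its underside, z up along the block
- board: round white plastic cutting board lying loose on the counter under and beyond the open end of the load plate, 260 mm across, 14 mm thick. Origin at the centre of its underside
- chip1: dark chunk of cooking chocolate, about 20 x 24 mm and 17 mm high, at least 10 g; one of five lying loose on the load plate at the start. Origin at the centre of its underside
- chip2: dark chunk of cooking chocolate, about 20 x 24 mm and 17 mm high, at least 10 g; one of five lying loose on the load plate at the start. Origin at the centre of its underside
- chip3: dark chunk of cooking chocolate, about 20 x 24 mm and 17 mm high, at least 10 g; one of five lying loose on the load plate at the start. Origin at the centre of its underside
- chip4: dark chunk of cooking chocolate, about 20 x 24 mm and 17 mm high, at least 10 g; one of five lying loose on the load plate at the start. Origin at the centre of its underside
- chip5: dark chunk of cooking chocolate, about 20 x 24 mm and 17 mm high, at least 10 g; one of five lying loose on the load plate at the start. Origin at the centre of its underside
- canister: bystander: small steel canister with a toggle latch, 61 mm across, 76 mm high. Origin under its centre
- owl: bystander: ceramic magnet owl, about 45 mm across, 60 mm high. Origin under its centre
- opener: bystander: red plastic bottle opener lying flat, 116 mm long (its x), 37 mm wide, 8 mm thick. Origin under its middle
- jar: bystander: amber spice jar, 48 mm across, 95 mm high. Origin under its centre
- mug: bystander: blue mug, 80 mm across and a handle on its +y side, 90 mm high. Origin under its centre
- timer: bystander: white kitchen timer, 64 mm across, 41 mm high. Origin under its centre
Things that resemble listed ones, but are neither listed nor needed, are in the scene too. Of the things like the scraper, leave any that is green, pink or purple; of the rest the smaller one is meant.

How it is judged:
On the way, in this order (a step that is already met when the one before it is completed fails the run):
1. with the beam arrested, all five chips have been moved from the plate onto the board and the poise is home at zero (horizontal distance between each of chip1, chip2, chip3, chip4, chip5 and board below 0.132 m and height (world z) of each of chip1, chip2, chip3, chip4, chip5 below 0.06 m and value of joint poise below 0.003 m and value of joint arrest below 0.12 rad), for 0.2 s.
2. the lever is swung over, and the freed beam rests level for a second (value of joint arrest above 0.85 rad and angle between beam's own z axis and vertical below 0.025 rad and angular speed of beam below 0.06 rad/s), for 0.8 s.
3. the lever is swung back and the beam is arrested again (value of joint arrest below 0.12 rad and angle between beam's own z axis and vertical below 0.02 rad), for 0.2 s.
At the end, for the whole second after the job is handed in: All chips lie on the white board (middles within 132 mm of its centre), poise within 3 mm of zero, arrest lever within 0.12 rad of its arrested end, beam level within 0.02 rad, scraper block upright (within 0.15 rad), at rest and let go on counter or board (all of step 3 and horizontal distance between each of chip1, chip2, chip3, chip4, chip5 and board below 0.132 m and height (world z) of each of chip1, chip2, chip3, chip4, chip5 below 0.06 m and value of joint poise below 0.003 m and linear speed of each of chip1, chip2, chip3, chip4, chip5, scraper below 0.03 m/s and height (world z) of scraper below 0.025 m and angle between scraper's own z axis and vertical below 0.15 rad); the robot touches nothing.
It fails at once if the robot or the scraper touches the beam, plate or poise while the beam is free (value of joint arrest above 0.3 rad and contact force between any of the arm, the fingers, scraper and beam above 0.4 N).
It fails at once if the fingers push a chip (contact force between the fingers and chip1 above 0.4 N or contact force between the fingers and chip2 above 0.4 N or contact force between the fingers and chip3 above 0.4 N or contact force between the fingers and chip4 above 0.4 N or contact force between the fingers and chip5 above 0.4 N).
It fails at once if a bystander is shifted by more than 30 mm (distance of any of canister, owl, opener, jar, mug, timer from where it was at the start of the episode above 0.03 m).
It also fails if it takes over 72 s, if anything falls off the work surface, if the arm or the gripper's body presses on something with over 40 N, if the wrist force passes 120 N, or if a joint passes its speed limit or range.

## Working session

There is one attempt and no reset: what is moved stays moved. The work goes in short steps, Python scripts to look and compute and a shell command to move; the robot and the scene stay as the last step left them, time stands still between calls to the robot, and variables do not carry over. Pictures are saved under pics/ and viewed, about 8 in all and at most 12, crops included, and the job is handed in when it is done.

```bash
mkdir -p pics; ls; cat > h.py <<'E'
from workcell import *
import numpy as np, cv2
from scipy.spatial.transform import Rotation as Ro
def snap(n,f,crop=None,s=1):
    c=read_camera(n); im=c["image"][...,::-1]
    np.savez(f"pics/{n}.npz",**{k:np.array(v) for k,v in c.items()})
    if crop: im=im[crop[1]:crop[3],crop[0]:crop[2]]
    cv2.imwrite(f"pics/{f}.png",cv2.resize(im,None,fx=s,fy=s,interpolation=cv2.INTER_CUBIC)); return c
def load(n): return dict(np.load(f"pics/{n}.npz"))
def ray(c,u,v):
    d=cv2.undistortPoints(np.array([[[u,v]]],float),c["K"],np.array([float(c["k1"]),0,0,0,0]))[0,0]
    return -c["R"].T@c["t"], c["R"].T@np.array([d[0],d[1],1])
def at(c,u,v,z):
    o,d=ray(c,u,v); return o+d*(z-o[2])/d[2]
def proj(c,X):
    p,_=cv2.projectPoints(np.array(X,float).reshape(-1,1,3),cv2.Rodrigues(c["R"])[0],c["t"],c["K"],np.array([float(c["k1"]),0,0,0,0])); return p[:,0]
def rel(X,yaw=None):
    "shift to world target X in tool units (40mm), from measured pose; tool yaw"
    s=get_state(); q=s["orientation"]; R=Ro.from_quat([*q[1:],q[0]]).as_matrix()
    return R.T@(np.array(X)-s["tcp_pos"])/.04, R
E
python3 - <<'E'
from h import *
a=snap("scene","s1",None,1.4);b=snap("top","t1",None,1.4)
for c in(a,b): print(c["K"],c["k1"],c["R"],c["t"],-np.array(c["R"]).T@c["t"])
print(get_state())
E
```

```text
pics
[[435.55977363   0.         280.03383485]
 [  0.         435.55977363 218.63915692]
 [  0.           0.           1.        ]] -0.09655877996662844 [[-0.50928597  0.86034744  0.02073829]
 [ 0.56093678  0.35013124 -0.75017201]
 [-0.65266969 -0.37041921 -0.66091745]] [ 0.29710567 -0.18527249  1.43574508] [1.19230521 0.34108314 0.80376128]
[[410.70536523   0.         281.20109298]
 [  0.         410.70536523 214.87823301]
 [  0.           0.           1.        ]] -0.0425657225923259 [[-0.00342779 -0.99998404  0.00449209]
 [-0.9778587   0.00241195 -0.20925235]
 [ 0.20923818 -0.00510991 -0.97785136]] [-0.02436811  0.50647855  1.20757873] [ 0.24250935 -0.01941871  1.28692379]
{'clock': 0.1, 'joint_pos': array([ 9.85395237e-01,  3.13939912e-01,  4.50725685e-02,  1.30361896e+00,
       -6.99490780e-07,  1.43120196e+00]), 'qvel': array([ 6.45741889e-04, -8.05416989e-04,  2.26746446e-03, -1.05304584e-03,
        8.08799503e-05,  2.57449514e-04]), 'tau': array([ 2.22003961e-03, -4.81726313e+01,  2.99243367e+01,  1.27906559e-02,
       -1.67527519e-04, -1.18772064e-05]), 'tcp_pos': array([0.24767381, 0.51840014, 0.23048156]), 'orientation': array([-2.99314108e-04,  2.21062005e-01,  9.75259389e-01, -7.90197803e-04]), 'wrist_force': array([ 0.57684119, -0.40722743, -0.4084079 ]), 'ft_torque': array([-0.02333024, -0.01012771,  0.00366159]), 'finger_gap': 0.08549816178214875}
```

View pics/s1.png

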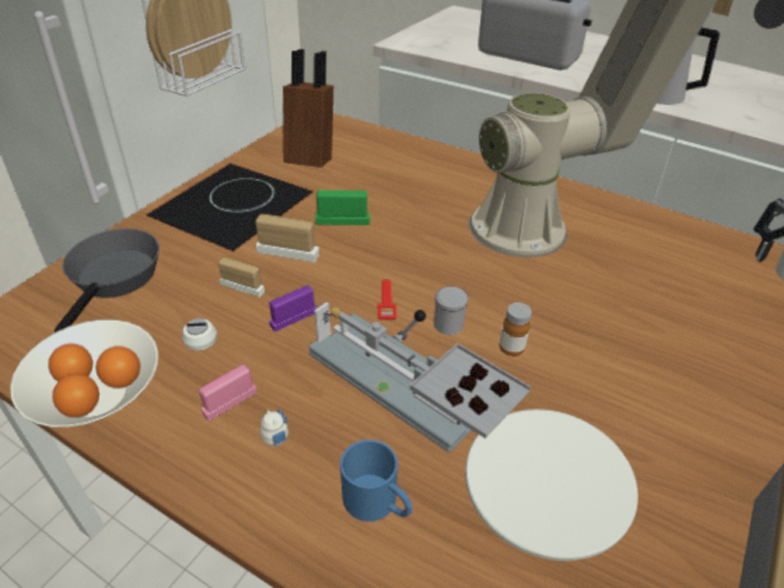

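View pics/t1.png

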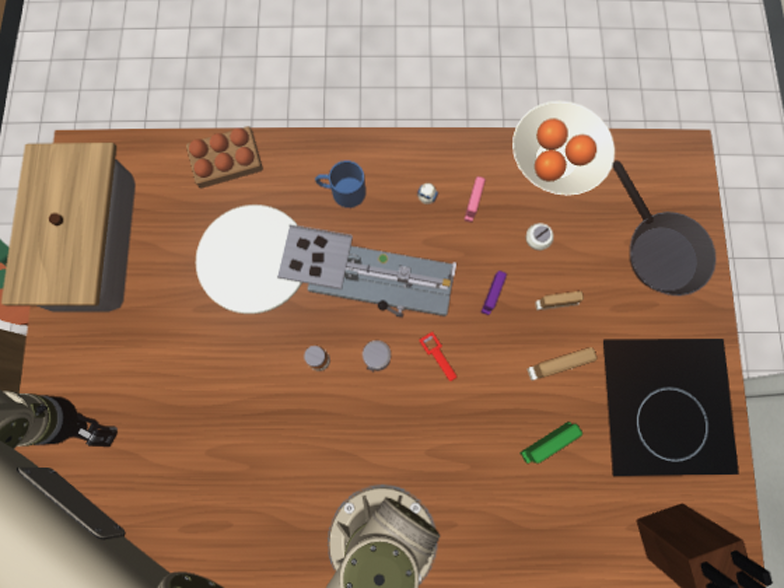

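Candidates for the scraper (scene view px): green (342,207), large beech (287,237), small beech (241,276), purple (292,307), pink (228,391). Going by the description it is the small beech block, at (559,300) in the top view. Next is one close crop of it together with the scale.

```bash
python3 - <<'E'
from h import *
t=load("top")["image"][...,::-1];s=load("scene")["image"][...,::-1]
R=lambda im,x,y,w,h,f:cv2.resize(im[y:y+h,x:x+w],None,fx=f,fy=f,interpolation=cv2.INTER_CUBIC)
o=np.zeros((600,800,3),np.uint8)
o[:375]=R(t,185,155,160,75,5)
o[375:600,:400]=R(t,375,195,80,45,5)
o[375:600,400:]=R(s,140,160,80,45,5)
cv2.imwrite("pics/c1.png",o)
o=np.zeros((600,800,3),np.uint8)
o[:]=R(s,215,195,160,120,5)
cv2.imwrite("pics/c2.png",o)
E
```

```text
(no output)
```

View pics/c1.png

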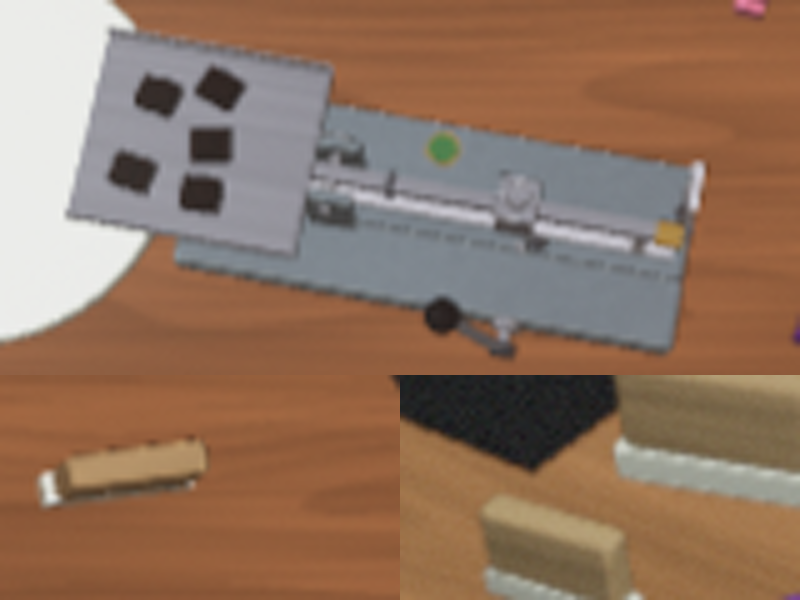

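View pics/c2.png

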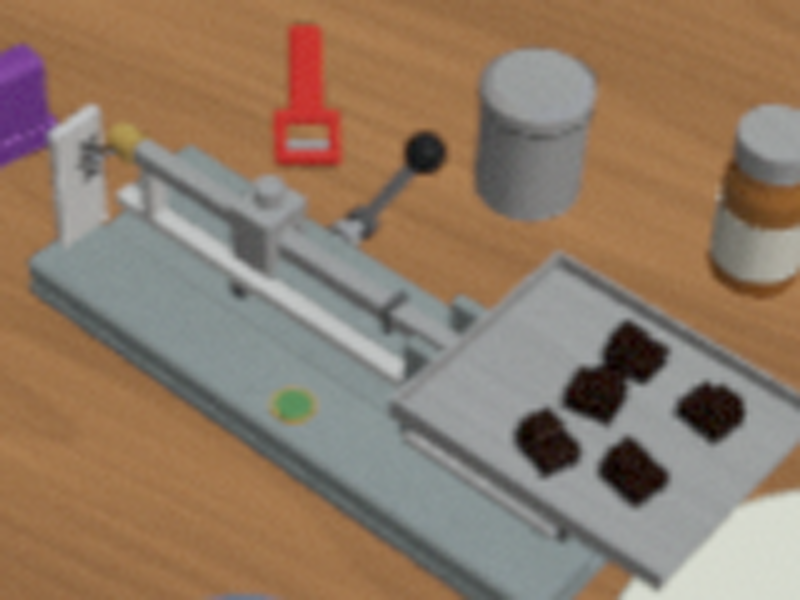

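```bash
cat > m.py <<'E'
from h import *
from scipy.optimize import least_squares as LS
T,S=load("top"),load("scene")
tc=lambda u,v:(185+u/5-.4,155+v/5-.4); sc=lambda u,v:(215+u/5-.4,195+v/5-.4)
def W(p,X):
    c,s=np.cos(p[2]),np.sin(p[2]); return np.array([p[0]+c*X[0]-s*X[1],p[1]+s*X[0]+c*X[1],X[2]])
def fit(obs,p0):
    f=lambda p:np.concatenate([proj(c,W(p,X))[0]-uv for c,uv,X in obs])
    r=LS(f,p0,loss="soft_l1"); print("fit",r.x.round(4),"res",r.fun.reshape(-1,2).round(1).tolist()); return r.x
obs=[(T,tc(442,315),(-.078,-.052,.095)),(S,sc(425,152),(-.078,-.052,.095)),(T,tc(667,352),(-.06,-.195,.03)),(S,sc(30,262),(.06,-.195,.03)),
(T,tc(110,30),(.06,.18,.105)),(T,tc(330,67),(.06,.04,.105)),(T,tc(298,252),(-.06,.04,.105)),(T,tc(68,215),(-.06,.18,.105)),
(S,sc(560,257),(-.06,.04,.105)),(S,sc(395,405),(.06,.04,.105)),(S,sc(660,585),(.06,.18,.105))]
E
python3 - <<'E'
from m import *
ps=fit(obs,[.5,0,0.1])
kn=[(T,tc(519,190)),(S,sc(270,187))]
for c,uv in kn:
    X=at(c,*uv,.1095); d=X[:2]-ps[:2]; a=ps[2]; print("knob world",X,"scale",d@[np.cos(a),np.sin(a)],d@[-np.sin(a),np.cos(a)])
b=lambda u,v:(375+u/5-.4,195+(v-375)/5-.4); bs=lambda u,v:(140+(u-400)/5-.4,160+(v-375)/5-.4)
P=[at(T,*b(*q),.062) for q in[(62,465),(195,440),(207,470),(72,490)]]+[at(S,*bs(*q),.062) for q in[(482,512),(508,494),(626,530),(612,545)]]
for p in P: print("blk",p.round(4))
print("board",at(T,250/1.4,259/1.4,.014),at(S,551.5/1.4,480/1.4,.014))
for q in[(158,95),(220,88),(211,145),(133,172),(202,194)]:
    X=at(T,*tc(*q),.112); d=X[:2]-ps[:2]; a=ps[2]; print("chip",X.round(3),"scale",(d@[np.cos(a),np.sin(a)]).round(3),(d@[-np.sin(a),np.cos(a)]).round(3))
t=lambda u,v:(u/1.4,v/1.4)
for n,q,z in[("can",(376,354),.076),("jar",(316,356),.095),("mug",(347,186),.09),("opener1",(428,340),.008),("opener2",(451,377),.008),("owl",(428,192),.06),("timer",(540,235),.041),("purple",(495,292),.06)]: print(n,at(T,*t(*q),z).round(3))
E
```

```text
fit [ 0.5759  0.0361 -0.1861] res [[-0.2, -0.1], [0.8, 1.0], [1.2, -0.6], [-0.8, -0.5], [-0.5, -1.2], [0.7, -0.6], [-0.9, 0.4], [-1.0, -0.5], [0.2, -0.9], [-0.6, -1.1], [0.5, -1.2]]
knob world [ 0.56199118 -0.04716148  0.1095    ] scale 0.0017733629664442845 -0.08435584736159793
knob world [ 0.56132402 -0.04664673  0.1095    ] scale 0.0010224559938934769 -0.08397345753968623
blk [ 0.511  -0.3502  0.062 ]
blk [ 0.5265 -0.4337  0.062 ]
blk [ 0.5076 -0.4398  0.062 ]
blk [ 0.4953 -0.3555  0.062 ]
blk [ 0.5286 -0.4386  0.062 ]
blk [ 0.5082 -0.4376  0.062 ]
blk [ 0.4985 -0.3588  0.062 ]
blk [ 0.513  -0.3567  0.062 ]
board [0.61425412 0.30461838 0.014     ] [0.6262129  0.30426453 0.014     ]
chip [0.621 0.169 0.112] scale 0.02 0.138
chip [0.625 0.131 0.112] scale 0.031 0.103
chip [0.589 0.136 0.112] scale -0.005 0.101
chip [0.573 0.182 0.112] scale -0.03 0.143
chip [0.559 0.141 0.112] scale -0.036 0.1
can [0.387 0.012 0.076]
jar [0.381 0.136 0.095]
mug [0.76  0.077 0.09 ]
opener1 [ 0.426 -0.103  0.008]
opener2 [ 0.343 -0.152  0.008]
owl [ 0.758 -0.105  0.06 ]
timer [ 0.662 -0.36   0.041]
purple [ 0.524 -0.248  0.06 ]
```

The crop confirms small beech as the scraper: about 84 mm long and 20 mm thick on top, centre near (0.511,-0.396), yaw 0.17. The scale fits to about 1 px at (0.576,0.036), yaw -0.186. The poise is about 64 mm out. Moving towards the block now.

```bash
cat > g.py <<'E'
# usage: g.py w|s x y z angle_deg_of_tool_y (world, or scale frame: angle relative to scale x)
import sys; from h import *
f,x,y,z,a=sys.argv[1],*map(float,sys.argv[2:6]); ps=[.5759,.0361,-.1861]
try: ps=list(np.load("ps.npy"))
except OSError: pass
c,s_=np.cos(ps[2]),np.sin(ps[2])
X=np.array([x,y,z])
if f=="s": X=np.array([ps[0]+c*x-s_*y,ps[1]+s_*x+c*y,z]); a+=np.degrees(ps[2])
d,R=rel(X); cur=np.degrees(np.arctan2(R[1,1],R[0,1]))
st=get_state(); p=st["tcp_pos"]-[ps[0],ps[1],0]
print("need units",d.round(2),"turn",round(np.radians((cur-a+90)%180-90),3),"| t",st["clock"],"tcp",st["tcp_pos"].round(4),"scale",(p@[c,s_,0]).round(4),(p@[-s_,c,0]).round(4),"tilt",R[2].round(3),"F",st["wrist_force"].round(1),"gap",round(st["finger_gap"],4))
E
python3 -m crank '{"travel":[[-0.66,-0.74,0],[-1.3,-1.5,0],[-2,-2.2,0],[-2.6,-3,0],[-3.3,-3.7,0]],"turn":[0.12,0.24,0.36,0.48,0.6]}' 50 40
python3 g.py w .5115 -.396 .15 9.9
```

```text
clock: 0.52
tcp_pos: [0.3023, 0.3264, 0.2308]
orientation: [-0.0, 0.501, 0.865, -0.001]
wrist_force: [0.7, -0.7, -0.1]
finger_gap: 0.0501
need units [-18.27  -4.44   2.03] turn 0.347 | t 0.5167 tcp [0.3023 0.3264 0.2308] scale -0.3225 0.2347 tilt [-0.    -0.001 -1.   ] F [ 0.7 -0.7 -0.1] gap 0.0501
```

```bash
python3 -m crank '{"travel":[[-0.97,-0.24,0],[-1.94,-0.47,0],[-2.9,-0.7,0],[-3.9,-0.9,0],[-4.8,-1.2,0]],"turn":[0.12,0.24,0.347,0.347,0.347]}' >/dev/null
python3 g.py w .5115 -.396 .15 9.9
```

```text
need units [-13.77   1.41   2.03] turn 0.005 | t 0.9333 tcp [0.3584 0.1363 0.2312] scale -0.2323 0.0582 tilt [-0.     0.001 -1.   ] F [0.8 1.1 0.7] gap 0.0499
```

```bash
python3 -m crank '{"travel":[[-1,0.1,0],[-2,0.2,0],[-3,0.3,0],[-4,0.4,0],[-5,0.5,0]],"turn":[0,0,0,0,0]}' >/dev/null
python3 -m crank '{"travel":[[-1,0.1,0],[-2,0.2,0],[-3,0.3,0],[-4,0.4,0.2],[-5,0.5,0.5]],"turn":[0,0,0,0,0]}' >/dev/null
python3 -m crank '{"travel":[[-1,0.1,0.2],[-2,0.2,0.4],[-3,0.3,0.6],[-3.77,0.4,0.8],[-3.77,0.4,1]],"turn":[0,0,0,0,0]}' >/dev/null
python3 g.py w .5115 -.396 .034 9.9
python3 - <<'E'
from h import *
a=snap("scene","x",None);b=snap("top","x2",None)
R=lambda im,x,y,w,h,f:cv2.resize(im[y:y+h,x:x+w,::-1],None,fx=f,fy=f,interpolation=cv2.INTER_CUBIC)
cv2.imwrite("pics/c3.png",np.hstack([R(a["image"],130,120,80,120,5),R(b["image"],360,170,80,120,5)]))
E
```

```text
need units [0.09 0.02 3.37] turn 0.001 | t 2.1833 tcp [ 0.5111 -0.3996  0.1688] scale 0.017 -0.4402 tilt [-0.002 -0.    -1.   ] F [ 0.4  1.2 -0.2] gap 0.0502
```

View pics/c3.png

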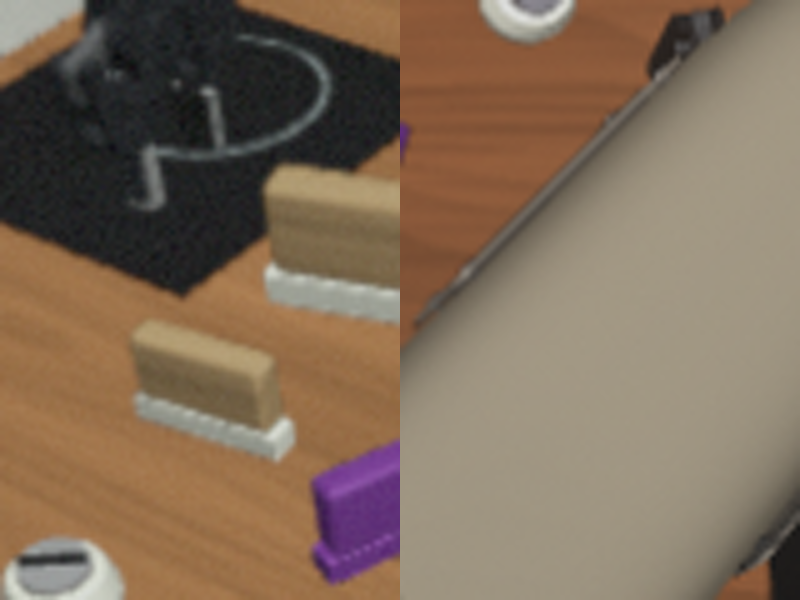

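```bash
python3 - <<'E'
from m import *
q=lambda u,v:(130+u/5-.4,120+v/5-.4)
o=[(S,q(256,371),(.011,.044,.062)),(S,q(277,355),(-.011,.044,.062)),(S,q(133,336),(.011,-.044,.062)),(S,q(152,320),(-.011,-.044,.062)),(S,q(277,457),(.01,.048,0)),(S,q(137,413),(.01,-.048,0))]
b=lambda u,v:(375+u/5-.4,195+(v-375)/5-.4)
o2=[(T,b(62,463),(.011,.044,.062)),(T,b(197,440),(.011,-.044,.062)),(T,b(207,468),(-.011,-.044,.062)),(T,b(72,491),(-.011,.044,.062))]
p=fit(o,[.51,-.396,.17]);p=fit(o+o2,[.51,-.396,.17])
E
python3 -m crank '{"travel":[[0,0,0.9],[0,0,1.8],[0,0,2.4],[0,0,2.4],[0,0,2.4]],"turn":[0,0,0,0,0]}'
```

```text
fit [ 0.5116 -0.4013  0.112 ] res [[0.2, 0.7], [0.4, -0.5], [-1.3, -0.6], [-0.4, -1.6], [0.2, 0.9], [0.5, 0.5]]
fit [ 0.5121 -0.3983  0.1381] res [[1.2, 1.0], [1.3, -0.3], [-0.8, 0.1], [-0.1, -1.0], [1.2, 1.1], [1.0, 1.2], [0.8, -1.5], [1.7, -0.8], [1.2, 0.5], [0.2, -0.1]]
clock: 2.7
tcp_pos: [0.5096, -0.3916, 0.075]
orientation: [-0.002, 0.641, 0.768, 0.0]
wrist_force: [-0.0, 0.4, 1.9]
finger_gap: 0.0498
```

```bash
python3 g.py w .512 -.399 .034 8.5
```

```text
need units [-0.2   0.03  1.02] turn 0.031 | t 2.7 tcp [ 0.5096 -0.3916  0.075 ] scale 0.014 -0.4325 tilt [ 0.003 -0.002 -1.   ] F [-0.   0.4  1.9] gap 0.0498
```

```bash
python3 -m crank '{"travel":[[-0.1,0.03,0.3],[-0.2,0.03,0.7],[-0.2,0.03,1],[-0.2,0.03,1],[-0.2,0.03,1]],"turn":[0.03,0.03,0.03,0.03,0.03]}' 50
python3 -m crank '{"travel":[[0,0,0],[0,0,0],[0,0,0],[0,0,0],[0,0,0]],"turn":[0,0,0,0,0]}' 10 70
python3 -m crank '{"travel":[[0,0,0],[0,0,-0.25],[0,0,-0.5],[0,0,-0.5],[0,0,-0.5]],"turn":[0,0,0,0,0]}'
python3 g.py s 0 .06 .19 90
```

```text
clock: 3.12
tcp_pos: [0.5132, -0.401, 0.0363]
orientation: [0.0, 0.653, 0.758, 0.0]
wrist_force: [-0.1, 0.3, 0.1]
finger_gap: 0.0499
clock: 3.53
tcp_pos: [0.5139, -0.402, 0.037]
orientation: [0.001, 0.653, 0.757, 0.0]
wrist_force: [-0.5, 0.6, 6.3]
finger_gap: 0.0207
clock: 3.95
tcp_pos: [0.5136, -0.402, 0.0564]
orientation: [0.001, 0.653, 0.757, -0.0]
wrist_force: [0.4, 0.7, -1.6]
finger_gap: 0.0208
need units [12.01  3.65 -3.35] turn -1.237 | t 3.95 tcp [ 0.5136 -0.402   0.0564] scale 0.0199 -0.442 tilt [-0.001  0.001 -1.   ] F [ 0.4  0.7 -1.6] gap 0.0208
```

```bash
python3 -m crank '{"travel":[[0,0,-0.8],[0,0,-1.6],[0,0,-2.4],[0,0,-3.2],[0,0,-3.6]],"turn":[0,-0.1,-0.2,-0.3,-0.4]}' >/dev/null
python3 -m crank '{"travel":[[0,0,0],[0,0,0],[0,0,0],[0,0,0],[0,0,0]],"turn":[-0.12,-0.24,-0.36,-0.48,-0.6]}' >/dev/null
python3 g.py s 0 .06 .195 90
```

```text
need units [ 3.33 12.09  0.1 ] turn -0.231 | t 4.7833 tcp [ 0.5128 -0.4012  0.1988] scale 0.0189 -0.4414 tilt [ 0.001  0.    -1.   ] F [ 0.3 -0.5 -0.3] gap 0.0206
```

```bash
python3 -m crank '{"travel":[[0.22,0.8,0],[0.44,1.6,0],[0.66,2.4,0],[0.88,3.2,0],[1.1,4,0]],"turn":[-0.08,-0.16,-0.23,-0.23,-0.23]}' >/dev/null
python3 g.py s 0 .06 .195 90
```

```text
need units [0.39 8.35 0.1 ] turn -0.007 | t 5.2 tcp [ 0.5382 -0.2359  0.1988] scale 0.0133 -0.2743 tilt [ 0.001  0.001 -1.   ] F [ 0.3  0.  -0.5] gap 0.0207
```

```bash
python3 -m crank '{"travel":[[0.05,0.9,0],[0.1,1.8,0],[0.15,2.7,0],[0.2,3.5,0],[0.2,4.2,0]],"turn":[0,0,0,0,0]}' >/dev/null
python3 -m crank '{"travel":[[0.05,0.9,0],[0.1,1.8,0],[0.2,2.7,0],[0.2,3.5,0],[0.2,4.1,0]],"turn":[0,0,0,0,0]}' >/dev/null
python3 -m crank '{"travel":[[0,0,0],[0,0,0]],"turn":[0,0]}' >/dev/null
python3 g.py s 0 .06 .142 90
python3 - <<'E'
from h import *
a=snap("scene","x",None);b=snap("top","x2",None)
R=lambda im,x,y,w,h,f:cv2.resize(im[y:y+h,x:x+w,::-1],None,fx=f,fy=f,interpolation=cv2.INTER_CUBIC)
cv2.imwrite("pics/c4.png",np.vstack([R(a["image"],235,190,160,120,5)[:, :]])[:600])
E
```

```text
need units [-0.01  0.06  1.42] turn -0.004 | t 6.2 tcp [0.5862 0.0929 0.1987] scale -0.0004 0.0577 tilt [ 0.001 -0.    -1.   ] F [ 0.6 -1.1 -2.9] gap 0.0209
```

View pics/c4.png

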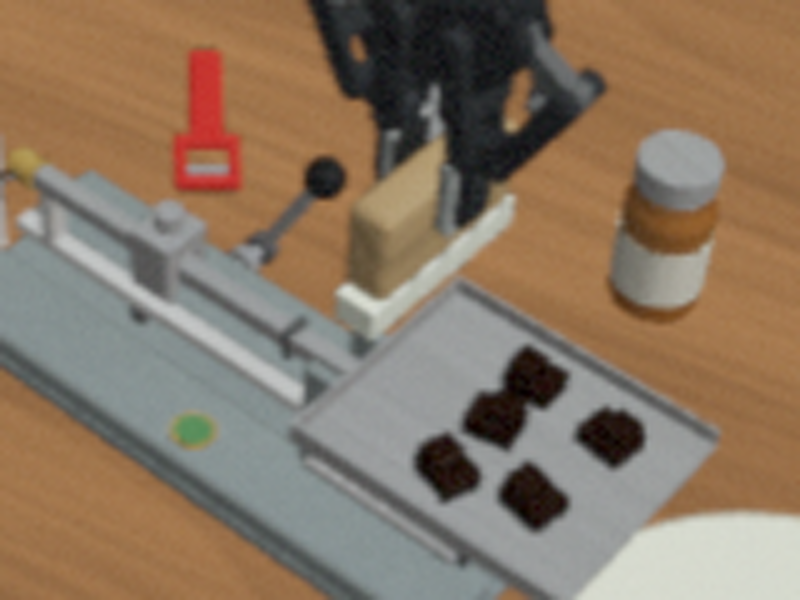

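```bash
python3 - <<'E'
from m import *
S=load("scene"); q=lambda u,v:(235+u/5-.4,190+v/5-.4)
ps=[.5759,.0361,-.1861]
for uv,z,n in[((372,336),.162,"+x,+y bot"),((337,310),.162,"+x,-y bot"),((515,212),.162,"-x,+y bot"),((515,198),.178,"-x,+y top"),((376,312),.178,"+x+y top"),((338,290),.178,"+x-y top")]:
    X=at(S,*q(*uv),z); d=X[:2]-ps[:2]; a=ps[2]; print(n,(d@[np.cos(a),np.sin(a)]).round(4),(d@[-np.sin(a),np.cos(a)]).round(4))
# board circle
T=load("top")
E
python3 -m crank '{"travel":[[0,0.05,0.4],[0,0.05,0.8],[0,0.05,1.2],[0,0.05,1.3],[0,0.05,1.3]],"turn":[0,0,0,0,0]}'
```

```text
+x,+y bot 0.0414 0.0639
+x,-y bot 0.0395 0.044
-x,+y bot -0.0585 0.0637
-x,+y top -0.0505 0.0674
+x+y top 0.0425 0.0655
+x-y top 0.0432 0.0464
clock: 6.72
tcp_pos: [0.5857, 0.0921, 0.1459]
orientation: [-0.002, 0.097, 0.995, -0.0]
wrist_force: [-0.7, 0.6, -1.4]
finger_gap: 0.0211
```

```bash
python3 g.py s .005 .065 .1365 90
```

```text
need units [-0.14  0.21  0.24] turn -0.009 | t 6.7167 tcp [0.5857 0.0921 0.1459] scale -0.0008 0.0569 tilt [ 0.003 -0.001 -1.   ] F [-0.7  0.6 -1.4] gap 0.0211
```

```bash
python3 -m crank '{"travel":[[-0.14,0.2,0],[-0.14,0.2,0],[-0.14,0.2,0.1],[-0.14,0.2,0.2],[-0.14,0.2,0.2]],"turn":[0,0,0,0,0]}'
python3 -m crank '{"travel":[[0,0,0],[0,0,0],[0,0,0]],"turn":[0,0,0]}'; python3 g.py s .005 .065 .1345 90
```

```text
clock: 7.13
tcp_pos: [0.5936, 0.1003, 0.1388]
orientation: [-0.0, 0.096, 0.995, -0.0]
wrist_force: [-0.8, 0.7, -2.2]
finger_gap: 0.0208
clock: 7.38
tcp_pos: [0.594, 0.1003, 0.1395]
orientation: [0.0, 0.096, 0.995, 0.0]
wrist_force: [-0.8, -0.4, -2.1]
finger_gap: 0.0204
need units [ 0.02 -0.03  0.13] turn -0.007 | t 7.3833 tcp [0.594  0.1003 0.1395] scale 0.0059 0.0664 tilt [-0.  0. -1.] F [-0.8 -0.4 -2.1] gap 0.0204
```

```bash
python3 -m crank '{"travel":[[0,0,0.05],[0,0,0.1],[0,0,0.1],[0,0,0.1]],"turn":[0,0,0,0]}'
python3 -m crank '{"travel":[[0,0,0.03],[0,0,0.03],[0,0,0.03]],"turn":[0,0,0]}'
```

```text
clock: 7.72
tcp_pos: [0.5938, 0.1002, 0.1352]
orientation: [-0.0, 0.096, 0.995, 0.0]
wrist_force: [0.0, -0.8, -2.2]
finger_gap: 0.0209
clock: 7.97
tcp_pos: [0.5939, 0.1002, 0.1342]
orientation: [0.0, 0.096, 0.995, 0.0]
wrist_force: [-0.3, -0.0, -1.3]
finger_gap: 0.021
```

```bash
python3 -m crank '{"travel":[[0,0.15,0],[0,0.3,0],[0,0.45,0],[0,0.6,0],[0,0.75,0]],"turn":[0,0,0,0,0]}'; python3 g.py s .005 .195 .134 90;python3 -m crank '{"travel":[[0,0.15,0],[0,0.3,0],[0,0.45,0],[0,0.6,0],[0,0.75,0]],"turn":[0,0,0,0,0]}'; python3 g.py s .005 .195 .134 90
```

```text
clock: 8.38
tcp_pos: [0.5998, 0.1305, 0.1342]
orientation: [0.0, 0.096, 0.995, 0.0]
wrist_force: [0.5, -0.9, -1.5]
finger_gap: 0.0206
need units [0.04 2.44 0.01] turn -0.006 | t 8.3833 tcp [0.5998 0.1305 0.1342] scale 0.0061 0.0972 tilt [-0.  0. -1.] F [ 0.5 -0.9 -1.5] gap 0.0206
clock: 8.8
tcp_pos: [0.6055, 0.1598, 0.1342]
orientation: [-0.0, 0.096, 0.995, 0.0]
wrist_force: [0.4, -0.3, -1.4]
finger_gap: 0.0209
need units [0.04 1.7  0.  ] turn -0.007 | t 8.8 tcp [0.6055 0.1598 0.1342] scale 0.0062 0.127 tilt [ 0.  0. -1.] F [ 0.4 -0.3 -1.4] gap 0.0209
```

```bash
python3 -m crank '{"travel":[[0.01,0.13,0],[0.02,0.26,0],[0.02,0.39,0],[0.03,0.52,0],[0.03,0.65,0]],"turn":[0,0,0,0,0]}' >/dev/null;python3 -m crank '{"travel":[[0,0.13,0],[0,0.26,0],[0,0.39,0],[0,0.52,0],[0,0.65,0]],"turn":[0,0,0,0,0]}'
python3 -m crank '{"travel":[[0,0.13,0],[0,0.26,0],[0,0.4,0],[0,0.4,0],[0,0.4,0]],"turn":[0,0,0,0,0]}'
python3 g.py s .005 .195 .134 90
python3 - <<'E'
from h import *
a=snap("scene","x",None);b=snap("top","x2",None)
R=lambda im,x,y,w,h,f:cv2.resize(im[y:y+h,x:x+w,::-1],None,fx=f,fy=f,interpolation=cv2.INTER_CUBIC)
cv2.imwrite("pics/c5.png",np.hstack([R(a["image"],275,200,200,200,2),R(b["image"],130,120,200,200,2)]))
E
```

```text
clock: 9.63
tcp_pos: [0.6143, 0.211, 0.1342]
orientation: [-0.0, 0.096, 0.995, 0.0]
wrist_force: [-0.6, -0.2, -1.0]
finger_gap: 0.0207
clock: 10.05
tcp_pos: [0.6173, 0.2264, 0.1341]
orientation: [-0.0, 0.096, 0.995, -0.0]
wrist_force: [0.2, -0.1, -0.8]
finger_gap: 0.0209
need units [0.01 0.01 0.  ] turn -0.006 | t 10.05 tcp [0.6173 0.2264 0.1341] scale 0.0054 0.1947 tilt [ 0. -0. -1.] F [ 0.2 -0.1 -0.8] gap 0.0209
```

View pics/c5.png

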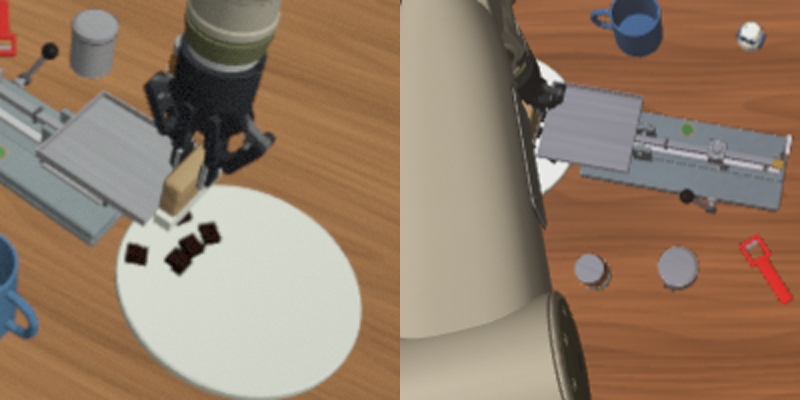

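```bash
python3 - <<'E'
from h import *
S=load("scene"); q=lambda u,v:(275+u/2-.25,200+v/2-.25)
e=np.array([at(S,*q(*p),.014)[:2] for p in[(117,265),(361,305),(233,185),(255,398),(140,340),(335,240)]])
A=np.c_[2*e,np.ones(len(e))]; s=np.linalg.lstsq(A,(e**2).sum(1),rcond=None)[0]; c=s[:2]; print("board",c,"r",np.sqrt(s[2]+c@c))
for p in[(137,254),(178,262),(190,245),(209,233),(184,218)]:
    X=at(S,*q(*p),.022)[:2]; print(X.round(3),np.linalg.norm(X-c).round(3))
E
```

```text
board [0.62019521 0.30181955] r 0.13064589853195396
[0.65  0.196] 0.11
[0.637 0.238] 0.066
[0.609 0.241] 0.062
[0.584 0.253] 0.061
[0.579 0.221] 0.09
```

```bash
python3 -m crank '{"travel":[[0,0.1,-0.1],[0,0.2,-0.4],[0,0.2,-0.8],[0,0.2,-1],[0,0.2,-1]],"turn":[0,0,0,0,0]}'>/dev/null
python3 g.py w .42 .275 .14 79.3
```

```text
need units [5.11 0.04 0.9 ] turn -0.006 | t 10.5667 tcp [0.6203 0.2343 0.177 ] scale 0.007 0.203 tilt [-0.004  0.002 -1.   ] F [ 1.1  0.5 -0.3] gap 0.021
```

```bash
python3 -m crank '{"travel":[[0.9,0.04,0],[1.8,0.04,0],[2.7,0.04,0],[3.6,0.04,0],[4.4,0.04,0]],"turn":[0,0,0,0,0]}'>/dev/null
python3 -m crank '{"travel":[[0.4,0,0.1],[0.7,0,0.4],[0.7,0,0.8],[0.7,0,0.9],[0.7,0,0.9]],"turn":[0,0,0,0,0]}'>/dev/null
python3 g.py w .42 .275 .039 79.3
```

```text
need units [-0.06  0.04  2.45] turn -0.006 | t 11.4 tcp [0.4178 0.2741 0.1369] scale -0.1994 0.2046 tilt [ 0.002 -0.002 -1.   ] F [ 0.6  0.7 -1.3] gap 0.0209
```

```bash
python3 -m crank '{"travel":[[0,0,0.6],[0,0,1.2],[0,0,1.8],[0,0,2.2],[0,0,2.4]],"turn":[0,0,0,0,0]}'>/dev/null
python3 -m crank '{"travel":[[0,0,0],[0,0,0],[0,0,0]],"turn":[0,0,0]}'
python3 -m crank '{"travel":[[0,0,0.04],[0,0,0.06],[0,0,0.06],[0,0,0.06]],"turn":[0,0,0,0]}'
```

```text
clock: 12.07
tcp_pos: [0.4203, 0.275, 0.0435]
orientation: [0.001, 0.096, 0.995, 0.001]
wrist_force: [-0.5, -0.3, -1.5]
finger_gap: 0.0211
clock: 12.4
tcp_pos: [0.4191, 0.2747, 0.0402]
orientation: [0.0, 0.096, 0.995, 0.0]
wrist_force: [0.2, -1.1, -2.2]
finger_gap: 0.0207
```

```bash
python3 -m crank '{"travel":[[0,0,0.05],[0,0,0.07],[0,0,0.07],[0,0,0.07]],"turn":[0,0,0,0]}'
python3 -m crank '{"travel":[[0,0,0],[0,0,0],[0,0,0],[0,0,0],[0,0,0]],"turn":[0,0,0,0,0]}' 50
python3 -m crank '{"travel":[[0,0,-0.5],[0,0,-1.3],[0,0,-2.3],[0,0,-3.2],[0,0,-3.5]],"turn":[0,0,0,0,0]}'
python3 g.py s 0 -.130 .18 90
```

```text
clock: 12.73
tcp_pos: [0.4189, 0.2746, 0.037]
orientation: [0.0, 0.096, 0.995, 0.0]
wrist_force: [-0.4, 0.1, -0.8]
finger_gap: 0.021
clock: 13.15
tcp_pos: [0.419, 0.2746, 0.0371]
orientation: [0.0, 0.096, 0.995, 0.0]
wrist_force: [0.2, -0.1, 0.7]
finger_gap: 0.0502
clock: 13.57
tcp_pos: [0.4212, 0.2757, 0.1825]
orientation: [0.003, 0.096, 0.995, 0.002]
wrist_force: [-0.1, 1.0, 1.0]
finger_gap: 0.0497
need units [-4.96 -8.39  0.06] turn -0.007 | t 13.5667 tcp [0.4212 0.2757 0.1825] scale -0.1963 0.2068 tilt [-0.006  0.005 -1.   ] F [-0.1  1.   1. ] gap 0.0497
```

```bash
python3 -m crank '{"travel":[[-0.5,-0.84,0],[-1,-1.7,0],[-1.5,-2.5,0],[-2,-3.3,0],[-2.5,-4.2,0]],"turn":[0,0,0,0,0]}' 0 >/dev/null
python3 -m crank '{"travel":[[-0.5,-0.84,0],[-1,-1.7,0],[-1.5,-2.5,0],[-2,-3.3,0],[-2.46,-4.2,0]],"turn":[0,0,0,0,0]}' >/dev/null
python3 -m crank '{"travel":[[0,0,0],[0,0,0]],"turn":[0,0]}' >/dev/null
python3 g.py s 0 -.130 .091 90
python3 - <<'E'
from h import *
a=snap("scene","x",None);b=snap("top","x2",None)
R=lambda im,x,y,w,h,f:cv2.resize(im[y:y+h,x:x+w,::-1],None,fx=f,fy=f,interpolation=cv2.INTER_CUBIC)
o=np.hstack([R(a["image"],220,150,200,200,2),cv2.resize(R(a["image"],400,140,133,133,3),(400,400))])
cv2.imwrite("pics/c6.png",o)
E
```

```text
need units [-0.04  0.1   2.14] turn -0.011 | t 14.5667 tcp [ 0.5495 -0.0954  0.1765] scale -0.0016 -0.1341 tilt [ 0.  0. -1.] F [-0.1 -0.3 -0.5] gap 0.0003
```

View pics/c6.png

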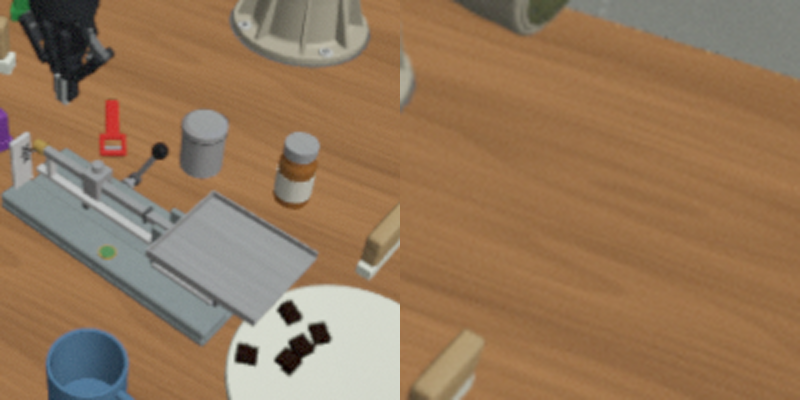

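The five chips lie on the board (around (250-320, 312-362) in this crop), the plate is empty, the block stands upright at (380,245), and the poise is still out at (97,180). Next I lower the closed fingers behind the poise.

```bash
python3 -m crank '{"travel":[[-0.04,0,0.6],[-0.04,0,1.2],[-0.04,0,1.7],[-0.04,0,2.05],[-0.04,0,2.05]],"turn":[0,0,0,0,0]}' >/dev/null
python3 -m crank '{"travel":[[0,0,0],[0,0,0],[0,0,0]],"turn":[0,0,0]}'
python3 -m crank '{"travel":[[0,0.2,0],[0,0.4,0],[0,0.6,0],[0,0.8,0],[0,1,0]],"turn":[0,0,0,0,0]}'
python3 g.py s 0 -.046 .091 90
```

```text
clock: 15.33
tcp_pos: [0.5518, -0.0932, 0.0965]
orientation: [0.001, 0.096, 0.995, -0.0]
wrist_force: [-0.5, 0.1, 0.6]
finger_gap: -0.0001
clock: 15.75
tcp_pos: [0.5588, -0.0534, 0.0953]
orientation: [0.0, 0.096, 0.995, -0.0]
wrist_force: [-0.6, -1.4, 1.3]
finger_gap: -0.0002
need units [0.   1.13 0.11] turn -0.006 | t 15.75 tcp [ 0.5588 -0.0534  0.0953] scale -0.0002 -0.0911 tilt [-0.001 -0.    -1.   ] F [-0.6 -1.4  1.3] gap -0.0002
```

```bash
python3 -m crank '{"travel":[[0,0.2,0.03],[0,0.4,0.05],[0,0.6,0.05],[0,0.8,0.05],[0,0.95,0.05]],"turn":[0,0,0,0,0]}'
python3 -m crank '{"travel":[[0,0.05,0],[0,0.1,0],[0,0.1,0]],"turn":[0,0,0]}'
python3 g.py s 0 -.046 .091 90
```

```text
clock: 16.17
tcp_pos: [0.5658, -0.0159, 0.0928]
orientation: [-0.0, 0.096, 0.995, 0.0]
wrist_force: [0.8, -1.1, 0.3]
finger_gap: 0.0
clock: 16.42
tcp_pos: [0.5665, -0.0126, 0.0928]
orientation: [-0.0, 0.096, 0.995, 0.0]
wrist_force: [0.2, 0.3, -0.5]
finger_gap: -0.0001
need units [-0.01  0.09  0.05] turn -0.006 | t 16.4167 tcp [ 0.5665 -0.0126  0.0928] scale -0.0003 -0.0496 tilt [ 0.  0. -1.] F [ 0.2  0.3 -0.5] gap -0.0001
```

```bash
for i in 1; do python3 -m crank '{"travel":[[0,0.04,0],[0,0.08,0],[0,0.1,0],[0,0.1,0]],"turn":[0,0,0,0]}'
python3 -m crank '{"travel":[[0,0.03,0],[0,0.06,0],[0,0.06,0],[0,0.06,0]],"turn":[0,0,0,0]}'
python3 -m crank '{"travel":[[0,0.03,0],[0,0.05,0],[0,0.05,0],[0,0.05,0]],"turn":[0,0,0,0]}';done
python3 g.py s 0 -.046 .091 90
```

```text
clock: 16.75
tcp_pos: [0.5673, -0.0091, 0.093]
orientation: [-0.0, 0.096, 0.995, 0.0]
wrist_force: [-0.0, -1.1, 0.6]
finger_gap: 0.0002
clock: 17.08
tcp_pos: [0.5678, -0.0066, 0.093]
orientation: [0.0, 0.096, 0.995, 0.0]
wrist_force: [-0.9, -0.2, 1.0]
finger_gap: -0.0
clock: 17.42
tcp_pos: [0.5682, -0.0046, 0.093]
orientation: [0.0, 0.096, 0.995, 0.0]
wrist_force: [-0.5, -0.9, 0.0]
finger_gap: 0.0
need units [-0.   -0.11  0.05] turn -0.007 | t 17.4167 tcp [ 0.5682 -0.0046  0.093 ] scale -0.0 -0.0415 tilt [-0.  0. -1.] F [-0.5 -0.9  0. ] gap 0.0
```

```bash
python3 -m crank '{"travel":[[0,0.04,0],[0,0.06,0],[0,0.06,0]],"turn":[0,0,0]}' | grep -E 'tcp|wrist'
python3 -m crank '{"travel":[[0,0.04,0],[0,0.06,0],[0,0.06,0]],"turn":[0,0,0]}'| grep -E 'tcp|wrist'
python3 -m crank '{"travel":[[0,0.04,0],[0,0.06,0],[0,0.06,0]],"turn":[0,0,0]}'| grep -E 'tcp|wrist'
python3 - <<'E'
from h import *
a=snap("scene","x",None)
R=lambda im,x,y,w,h,f:cv2.resize(im[y:y+h,x:x+w,::-1],None,fx=f,fy=f,interpolation=cv2.INTER_CUBIC)
cv2.imwrite("pics/c7.png",R(a["image"],215,170,120,90,6))
E
```

```text
tcp_pos: [0.5684, -0.0036, 0.0932]
wrist_force: [-2.2, -5.1, 2.4]
tcp_pos: [0.5685, -0.0032, 0.0934]
wrist_force: [-4.3, -12.5, 3.3]
tcp_pos: [0.5686, -0.0028, 0.0936]
wrist_force: [-5.3, -18.1, 4.6]
```

View pics/c7.png

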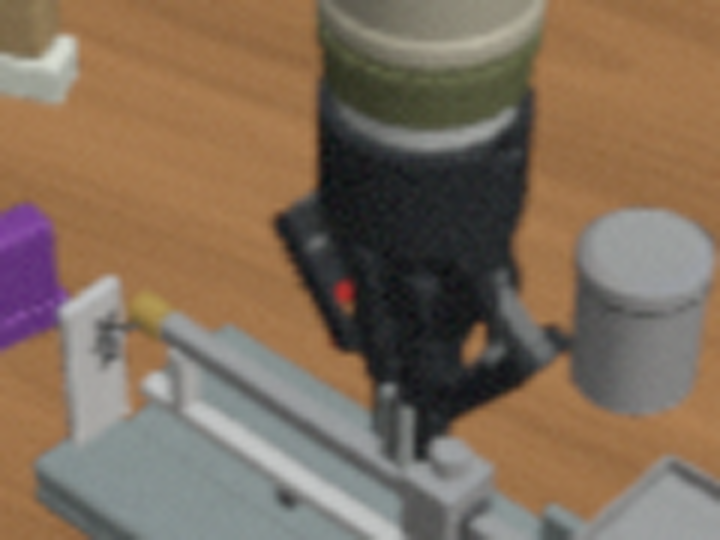

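The force rose sharply from 5 to 18 N with almost no motion, so the poise is home against its stop. I back off and go to the lever.

```bash
python3 -m crank '{"travel":[[0,-0.3,0],[0,-0.5,0],[0,-0.5,-0.8],[0,-0.5,-1.6],[0,-0.5,-1.9]],"turn":[0,0,0,0,0]}' >/dev/null
python3 -m crank '{"travel":[[0,0,0],[0,0,0]],"turn":[0,0]}' 50
python3 g.py s -.08 -.058 .17 90
```

```text
clock: 18.8
tcp_pos: [0.5663, -0.0173, 0.1695]
orientation: [0.001, 0.096, 0.995, 0.0]
wrist_force: [-1.0, -0.1, -0.5]
finger_gap: 0.0234
need units [ 2.01 -0.11 -0.02] turn -0.007 | t 18.8 tcp [ 0.5663 -0.0173  0.1695] scale 0.0005 -0.0542 tilt [-0.002  0.001 -1.   ] F [-1.  -0.1 -0.5] gap 0.0234
```

```bash
python3 -m crank '{"travel":[[0.7,-0.1,0],[1.4,-0.1,0],[2,-0.1,0],[2,-0.1,0],[2,-0.1,0]],"turn":[0,0,0,0,0]}' >/dev/null
python3 -m crank '{"travel":[[0,0,0.4],[0,0,0.8],[0,0,1],[0,0,1.2],[0,0,1.2]],"turn":[0,0,0,0,0]}'
python3 g.py s -.08 -.058 .075 90
```

```text
clock: 19.63
tcp_pos: [0.4857, -0.0058, 0.119]
orientation: [-0.002, 0.096, 0.995, 0.0]
wrist_force: [0.1, 0.2, 0.6]
finger_gap: 0.0499
need units [-0.03 -0.    1.1 ] turn -0.007 | t 19.6333 tcp [ 0.4857 -0.0058  0.119 ] scale -0.0809 -0.0579 tilt [ 0.003  0.    -1.   ] F [0.1 0.2 0.6] gap 0.0499
```

```bash
python3 -m crank '{"travel":[[0,0,0.2],[0,0,0.4],[0,0,0.5],[0,0,0.5]],"turn":[0,0,0,0]}'| grep -E 'tcp|wrist'
python3 -m crank '{"travel":[[0,0,0.2],[0,0,0.4],[0,0,0.55],[0,0,0.55]],"turn":[0,0,0,0]}'| grep -E 'tcp|wrist'
python3 - <<'E'
from h import *
a=snap("scene","x",None)
R=lambda im,x,y,w,h,f:cv2.resize(im[y:y+h,x:x+w,::-1],None,fx=f,fy=f,interpolation=cv2.INTER_CUBIC)
cv2.imwrite("pics/c8.png",R(a["image"],230,170,120,90,6))
E
```

```text
tcp_pos: [0.4858, -0.0058, 0.1]
wrist_force: [-0.1, -0.1, -1.2]
tcp_pos: [0.4853, -0.0057, 0.0774]
wrist_force: [1.0, 0.1, 1.0]
```

View pics/c8.png

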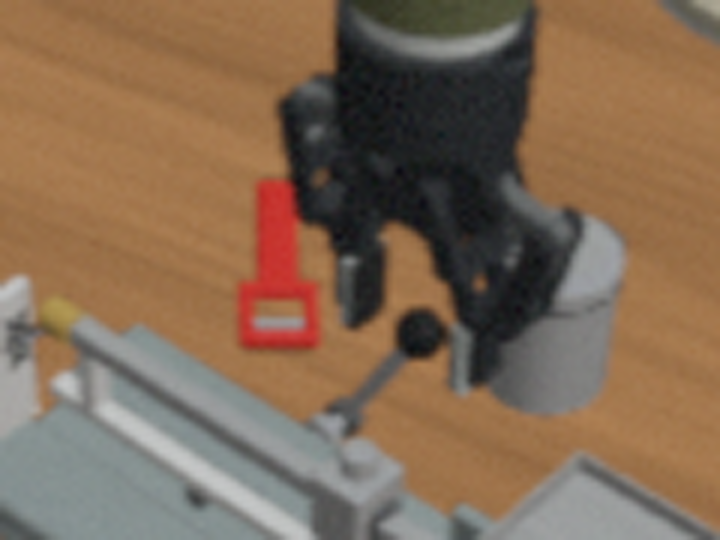

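The fingers straddle the ball. Swinging the lever over towards -y.

```bash
python3 -m crank '{"travel":[[0,-0.2,0],[0,-0.4,0],[0,-0.6,0],[0,-0.8,0],[0,-1,0]],"turn":[0,0,0,0,0]}'| grep -E 'tcp|wrist'
python3 -m crank '{"travel":[[0,-0.2,0],[0,-0.4,0],[0,-0.6,0],[0,-0.8,0],[0,-1,0]],"turn":[0,0,0,0,0]}'| grep -E 'tcp|wrist'
python3 -m crank '{"travel":[[0,-0.05,0],[0,-0.1,0],[0,-0.1,0]],"turn":[0,0,0]}'| grep -E 'tcp|wrist'
python3 g.py s -.08 -.142 .077 90
```

```text
tcp_pos: [0.4792, -0.046, 0.0796]
wrist_force: [1.1, 3.0, 2.5]
tcp_pos: [0.4703, -0.085, 0.0784]
wrist_force: [0.4, 3.3, -0.6]
tcp_pos: [0.4698, -0.0887, 0.0788]
wrist_force: [-0.2, 2.2, -0.8]
need units [-0.03  0.01  0.04] turn -0.007 | t 21.4333 tcp [ 0.4698 -0.0887  0.0788] scale -0.0811 -0.1422 tilt [ 0.001 -0.    -1.   ] F [-0.2  2.2 -0.8] gap 0.0502
```

Continue in small steps until the end stop shows in the force.

```bash
python3 -m crank '{"travel":[[0,-0.04,0],[0,-0.06,0],[0,-0.06,0]],"turn":[0,0,0]}'| grep -E 'tcp|wrist'
python3 -m crank '{"travel":[[0,-0.04,0],[0,-0.06,0],[0,-0.06,0]],"turn":[0,0,0]}'| grep -E 'tcp|wrist'
```

```text
tcp_pos: [0.4697, -0.0892, 0.0788]
wrist_force: [1.0, 7.3, -1.1]
tcp_pos: [0.4697, -0.0896, 0.0787]
wrist_force: [4.7, 14.1, -0.6]
```

```bash
python3 -m crank '{"travel":[[0,0.1,0],[0,0.25,0],[0,0.25,0],[0,0.25,0],[0,0.25,0]],"turn":[0,0,0,0,0]}'
for i in 1 2 3 4 5 6; do python3 -m crank '{"travel":[[0,0,0],[0,0,0],[0,0,0],[0,0,0],[0,0,0]],"turn":[0,0,0,0,0]}' >/dev/null; done
python3 - <<'E'
from h import *
a=snap("scene","x",None)
R=lambda im,x,y,w,h,f:cv2.resize(im[y:y+h,x:x+w,::-1],None,fx=f,fy=f,interpolation=cv2.INTER_CUBIC)
cv2.imwrite("pics/c9.png",R(a["image"],215,170,160,120,5))
print(get_state()["clock"],get_state()["wrist_force"])
E
```

```text
clock: 22.35
tcp_pos: [0.4715, -0.0836, 0.0791]
orientation: [0.0, 0.096, 0.995, -0.0]
wrist_force: [-0.0, -0.1, 0.6]
finger_gap: 0.0498
24.9 [ 0.00857763 -0.11322383 -0.2547527 ]
```

View pics/c9.png

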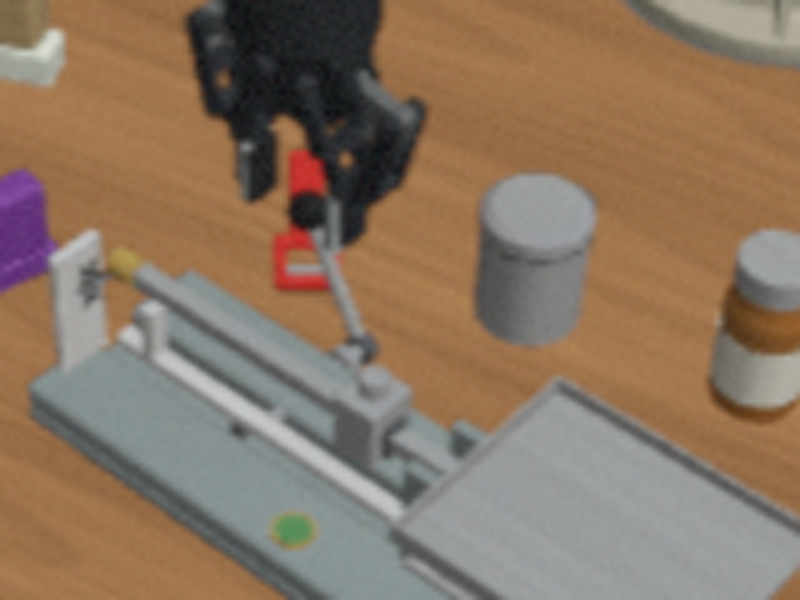

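Lever fully over, and the tare nut and plate corner sit at the same pixels as when arrested, so the beam is level. Swinging back.

```bash
python3 -m crank '{"travel":[[0,0.2,0],[0,0.4,0],[0,0.6,0],[0,0.8,0],[0,1,0]],"turn":[0,0,0,0,0]}'| grep -E 'tcp|wrist'
python3 -m crank '{"travel":[[0,0.25,0],[0,0.5,0],[0,0.75,0],[0,1,0],[0,1.2,0]],"turn":[0,0,0,0,0]}'| grep -E 'tcp|wrist'
python3 -m crank '{"travel":[[0,0.1,0],[0,0.2,0],[0,0.2,0]],"turn":[0,0,0]}'| grep -E 'tcp|wrist'
python3 g.py s -.08 -.038 .077 90
```

```text
tcp_pos: [0.4796, -0.0442, 0.0796]
wrist_force: [-0.4, -4.0, 2.7]
tcp_pos: [0.488, 0.0044, 0.0786]
wrist_force: [-0.4, -3.4, -2.4]
tcp_pos: [0.4893, 0.0119, 0.0786]
wrist_force: [-1.1, -1.4, 0.4]
need units [-0.01  0.05  0.04] turn -0.006 | t 25.9833 tcp [0.4893 0.0119 0.0786] scale -0.0806 -0.0398 tilt [ 0.001  0.001 -1.   ] F [-1.1 -1.4  0.4] gap 0.0502
```

```bash
python3 -m crank '{"travel":[[0,0.04,0],[0,0.08,0],[0,0.08,0]],"turn":[0,0,0]}'| grep -E 'tcp|wrist'
python3 -m crank '{"travel":[[0,0.04,0],[0,0.06,0],[0,0.06,0]],"turn":[0,0,0]}'| grep -E 'tcp|wrist'
```

```text
tcp_pos: [0.4901, 0.014, 0.0789]
wrist_force: [-0.8, -2.1, -0.7]
tcp_pos: [0.4902, 0.0145, 0.0788]
wrist_force: [-1.7, -9.7, -1.0]
```

At the stop. I centre on the ball, lift off, retreat and take a last look.

```bash
python3 -m crank '{"travel":[[0,-0.2,0],[0,-0.38,0],[0,-0.38,0],[0,-0.38,-0.3],[0,-0.38,-0.8]],"turn":[0,0,0,0,0]}'| grep -E 'tcp|wrist'
python3 -m crank '{"travel":[[0,0,-0.8],[0,0,-1.6],[0,0,-2.4],[0.5,0,-2.8],[1,0,-2.8]],"turn":[0,0,0,0,0]}'| grep -E 'tcp|wrist'
python3 -m crank '{"travel":[[0,0,0],[0,0,0],[0,0,0],[0,0,0]],"turn":[0,0,0,0]}'| grep -E 'tcp|wrist'
python3 - <<'E'
from h import *
a=snap("scene","x",None)
R=lambda im,x,y,w,h,f:cv2.resize(im[y:y+h,x:x+w,::-1],None,fx=f,fy=f,interpolation=cv2.INTER_CUBIC)
cv2.imwrite("pics/c10.png",R(a["image"],210,130,260,200,3))
print(get_state()["clock"])
E
```

```text
tcp_pos: [0.4863, 0.0019, 0.1096]
wrist_force: [-0.1, 0.1, -0.8]
tcp_pos: [0.4515, 0.009, 0.2273]
wrist_force: [-0.2, -0.1, 0.3]
tcp_pos: [0.4491, 0.0092, 0.2226]
wrist_force: [0.5, 1.5, 0.5]
27.7
```

View pics/c10.png

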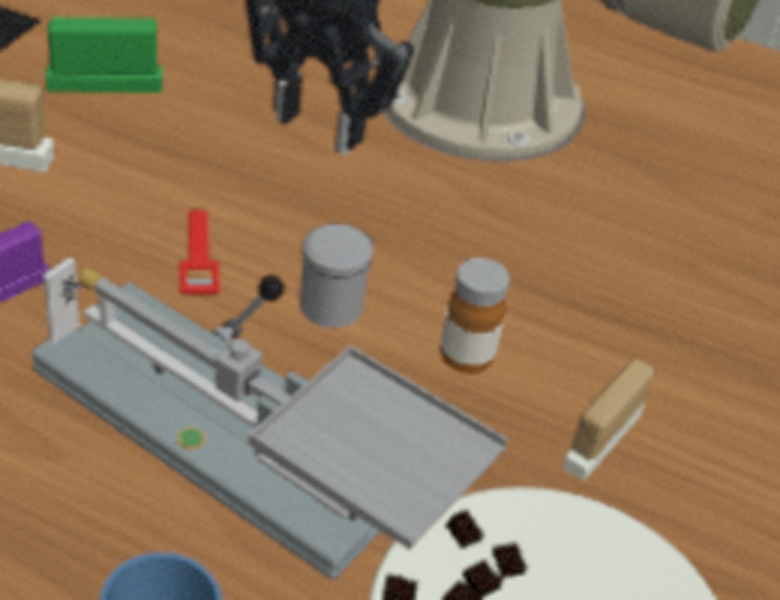

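```bash
python3 - <<'E'
from h import *
S=load("scene"); X=at(S,210+237/3-.3,130+348/3-.3,.1095); d=X[:2]-[.5759,.0361]; a=-.1861
print("poise y",d@[-np.sin(a),np.cos(a)])
hand_in()
E
```

```text
poise y -0.020180700927879172
the job is handed in; nothing more can be done
```

The balance is ready for the next weighing, and I handed the job in at about 28 s. `hand_in()` gives no verdict, so what follows rests on my own checks.

**What I did**
- I gripped the small beech scraper and swept all five chips over the plate's open end onto the board.
- I set the scraper down upright on the counter, about 26 mm clear of the board by my estimate.
- I pushed the poise home, and the force rose from 5 to 18 N against the stop with almost no further motion.
- I swung the lever over to its stop with the fingers either side of the ball, then kept off for about 2.5 s while the freed beam rested.
- I swung the lever back to its stop and drew the arm away.

**Last checks**
- **Chips:** after the sweep they measured 61 to 110 mm from the board's centre, against the 132 mm limit. The last picture was not re-measured and cuts off the lower part of the board.
- **Poise:** the knob is at y = -20.2 mm in the scale's frame, against -20 mm at home.
- **Lever:** the ball is back within 1 px of its starting position.
- **Beam:** while free, it matched the arrested picture to within a pixel, so I read it as level.
- **Scraper and bystanders:** the scraper is upright. The opener, canister and jar looked unmoved; the mug was only partly in the last picture, and the owl and timer not at all.

Nothing failed. The only disagreement was about 6 mm between commanded and seen scraper position over the plate, which I corrected before the sweep.

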